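# Load a slim carton through the sprung flap of a stock bin

## Robot

A 6-joint arm with a two-finger parallel gripper is mounted at the origin on the work surface. World frame = base frame: x ahead of the robot, y to its left, z up, the work surface at z = 0. Lengths are in m, angles in rad, forces in N, time in s.
With the tool pointing down it reaches from about 0.375 to 0.9 m from the base axis. Payload 3.1 kg.
Tool frame: the origin (TCP) lies midway between the tips of the shut fingers; the grasp point (between the pads) lies 19 mm behind it (grip_depth is the distance from the TCP to the grasp point, in m); y points along the fingers, z is the direction in which the jaws open and shut, and the axes are right-handed (so a half turn about y gives the same grasp; the last joint's range is limited). The gripper opens to 85 mm and grips with 20 to 120 N. Pads are 22 mm wide; open, the fingers measure 114 mm over their backs; the gripper's body (76 mm by 85 mm) begins 54 mm behind the grasp point. The pads swing forward as they close: fully open they stand 13 mm farther back than shut.
Start: joints at [-1.514, 0.527, 1.433, -0, 1.181, -0.178], TCP at [0.145, -0.608, 0.231] pointing down, gripper open.
Joint ranges: [-3.08, 3.08], [-0.75, 2.2], [0.22, 2.44], [-1.43, 4.57], [0, 2.65], [-2.85, 2.85]. Speed limits (rad/s): [2.79, 2.79, 3.14, 3.14, 3.14, 3.14].

## Interface

Orientations are given as a unit quaternion [x, y, z, w].
In Python, from station import sense, snapshot, camera_model, sign_off, grip_depth gives the robot as it stands.
- The arm moves only by the tool play_rows, never from a script. Its argument "deltas" is a list of rows, each a list of 6 numbers: the shift along the tool's x, y, z in m, then the turn, a rotation vector about the tool's x, y, z in rad. A call has 1 to 12 rows; each row is the pose to reach, as a shift and turn from the pose commanded when the call began, along the tool's axes at that moment; what a row does not reach only later rows make up. A row lasts 1/10 s, in which the tool goes at most 50 mm and 8.59 degrees, less where a joint would pass 70% of its speed; a pose out of reach is approached as far as the arm can. A call with a gripper value outside its range is refused whole. "gripper" is the finger opening in m, from 0 to 0.0854, set as the call begins (left out, the last holds). The fingers move at their own pace and stop on an object; "force" is the grip in N (left out, the last holds). Time passes only in rows, so rows that repeat a pose let the fingers close. It gives the time, the measured TCP pose, the force and the opening at its end, in the units of the state.
- sense(): the state, without advancing time (a new reading comes with each control period).
- snapshot(name): name is "scene" or "top"; returns the picture (400x640x3 uint8, red, green, blue); there is no depth.
- camera_model(name): a dict with "fx", "fy", "cx", "cy" (pixels), "camera_from_world" (4x4, takes a point from world to camera coordinates). Camera axes: x right, y up, looking along -z (the intrinsics and any distortion apply to the point x, -y, -z); pixel columns grow to the right and rows downward; lengths in m; the calibration is good to about 2 mm. A picture is of the moment at which its call begins. camera_model takes no time and is no camera call.
- sign_off(): hands the job in, once; it reports no verdict.
The state is a dict: "t": time; "q": joint angles; "qd": joint speeds; "tau": joint torques, N m; "tcp_pos": TCP position; "tool_rot": TCP orientation; "force": force on the tool from outside, world axes, zero at the start; "ft_torque": the same for the moment, N m; "finger_gap": opening from 0.0 (shut) to 1.0 (fully open).
Only numpy, scipy, OpenCV 4.12 (cv2) and the standard library are available. Lean on these libraries where they do the work, as an engineer would, in place of code of your own. Each camera call takes 0.05 s, during which the arm holds its last target.

## Task

Stand the slim cardboard carton in the blue stock bin: push the sprung steel flap in the bin's top open with the carton's foot, keep it open while you slide the carton in by hand, then press the carton gently down past the flap until you feel it seated firmly on the sprung plate at the bottom. Finish with a firm press of about 10 N in all, and never press with more than 15 N, because the carton's contents are fragile. At the end the flap must have sprung shut over the upright carton and the other things must be left where they were.

Things in the scene. Friction and masses are not known exactly. Their poses are not given: they have to be found in the camera images.
- carton: Slim plain cardboard carton with a narrow pale tape band, rigid, 22 (its x) x 60 (its y) x 100 mm tall (its z), 80 to 170 g. It stands upright on the bench. Origin: centre of its underside, z up. Either broad face may face either way.
- bin: Blue plastic stock bin, fixed to the bench, 150 (its x) x 180 (its y) x 175 mm tall. Origin: centre of its underside, z up. A slot in the middle of its flat lid, 34 mm along bin x, 68 along bin y, leads down a straight smooth chute of that size: the carton's broad faces must be square to bin x. At both y ends the slot runs on into open finger notches, 34 mm long, 25 deep. Shut fingers fit in to press the carton down.
- slot (a point): Centre of the slot, between the two finger notches, level with the lid's top (175 mm above the bench); axes as the bin's. The seated carton is clamped against the chute's -x wall, its centre line 6 mm from this point towards -x.
- flap (a joint): Steel flap, 34 x 65 x 3 mm, closing the slot; hinged on the slot's +x edge, 3 mm below the lid; its free edge (-x) swings down inside. 0 = shut, to 1.5 rad = hanging. Its spring (0.015 N m at 0, 0.06 at 1.5 rad) always shuts it; pushing it open with the carton takes 3 to 10 N. It rides on the carton or fingers in the slot and closes when the carton's top is over 34 mm below the lid and the fingers are out.
- shoe (a joint): Push-back (m, 0 to 0.0145) of a sprung shoe in the chute's +x wall, rounded nose (20 mm radius) 78 mm below the lid, bulging 14.5 mm into the chute when 0. It presses with 2 to 3.5 N and clamps the carton against the -x wall, so the carton does not fall but must be pressed down: sliding it past shoe and flap takes 3 to 10 N.
- plate (a joint): Sinking (m) of the sprung rubber plate at the chute's bottom, on which the carton must be seated. 0 = free; it sinks 1 mm for each 12 N. How high the plate is set differs each time and is neither measured nor visible: the top of the seated carton ends between 35.5 and 46 mm below the lid.
- squat_carton: Bystander: cube-like cardboard carton, 62 x 62 x 70 mm tall, too big for the slot. Origin: centre of its underside. Leave it alone.
- core_tube: Bystander: upright white plastic core tube, 60 mm outside diameter, 90 mm tall. Origin: centre of its underside. Leave it alone.
- tape_roll: Bystander: roll of clear tape lying flat, 90 mm outside diameter, 40 mm tall. Origin: centre of its underside. Leave it alone.
Not all that is in view belongs to the job. Of the things that look like the carton, take the one that is farthest to the robot's right at the start.

How it is judged:
On the way, in this order (a step that is already met when the one before it is completed fails the run):
1. the carton, held by the fingers, holds the flap open with its foot at least 45 mm below the lid (value of joint flap above 0.9 rad and z of carton in the frame of slot below -0.045 m and contact force between the fingers and carton above 1 N), for 0.1 s.
2. the carton is pressed down onto the plate past the flap, with its top at least 34 mm below the lid and at least 4 N on the plate (value of joint plate above 0.00033 m and z of carton in the frame of slot below -0.134 m), for 0.1 s.
At the end, for the whole second after the job is handed in: The carton stands upright (within 0.15 rad) in the chute (within 15 mm of the slot's centre line), at rest on the bottom plate, its weight on it (plate sunk more than 0.03 mm), its top at least 34 mm below the lid; the flap is shut again (under 0.1 rad) (value of joint plate above 3e-05 m and z of carton in the frame of slot below -0.134 m and horizontal distance between carton and slot below 0.015 m and angle between carton's own z axis and vertical below 0.15 rad and value of joint flap below 0.1 rad and linear speed of carton below 0.02 m/s); the robot touches nothing.
It fails at once if the carton is pressed onto the plate with more than 18 N (plate sunk more than 1.5 mm) (value of joint plate above 0.0015 m).
It fails at once if the carton is forced against the bin with more than 25 N (contact force between carton and bin above 25 N).
It fails at once if another thing is moved by more than 20 mm (distance of any of squat_carton, core_tube, tape_roll from where it was at the start of the episode above 0.02 m).
It also fails if it takes over 64 s, if anything falls off the work surface, if the arm or the gripper's body presses on something with over 40 N, if the wrist force passes 120 N, or if a joint passes its speed limit or range.

## Working session

There is one attempt and no reset: what is moved stays moved. The work goes in short steps, Python scripts to look and compute and a tool call to move; the robot and the scene stay as the last step left them, time stands still between calls to the robot, and variables do not carry over. Pictures are saved under pics/ and viewed, and the job is handed in when it is done.

Besides the shell and the picture viewer there is one more tool, called after "Request:" as name([rows], argument=value, ...), one row to a line, values as JSON. play_rows: Moves the arm, as the interface text tells. Its arguments: {"type":"object","properties":{"deltas":{"type":"array"},"gripper":{"type":"number"},"force":{"type":"number"}},"required":["deltas"]}

```bash
mkdir -p pics; ls; python3 - <<'E'
from station import *
import cv2,json
for n in("scene","top"):
    cv2.imwrite(f"pics/{n}0.png",snapshot(n)[:,:,::-1]); 
    c=camera_model(n); print({k:(v if not hasattr(v,'tolist') else v.tolist()) for k,v in c.items()})
print(sense(),grip_depth)
E
```

```text
pics
{'fx': 377.26272147629146, 'fy': 377.26272147629146, 'cx': 324.15137262203183, 'cy': 199.96443896474605, 'camera_from_world': [[-0.36021540467205904, 0.9326702898028034, -0.01926117224103523, 0.24989491159245378], [-0.6742090086544602, -0.24601160614697998, 0.6963623354907649, 0.2555885575527192], [0.6447379893306383, 0.2638264963193372, 0.717431881751674, -1.2500740346929333], [0.0, 0.0, 0.0, 1.0]]}
{'fx': 404.81974397925535, 'fy': 404.81974397925535, 'cx': 328.18015762124696, 'cy': 192.54470312436212, 'camera_from_world': [[-0.017023121473741295, -0.9998489989300939, -0.0034918009363709033, -0.043923846051224354], [0.9951397511956305, -0.01728150509313704, 0.09694444373977523, -0.5475303542230577], [-0.0969901486007152, -0.0018245328730583216, 0.9952836691889435, -0.8839205602737997], [0.0, 0.0, 0.0, 1.0]]}
{'t': 0.1, 'q': array([-1.51451660e+00,  5.28400368e-01,  1.43379589e+00,  5.87723480e-07,
        1.18139593e+00, -1.78459571e-01]), 'qd': array([ 2.53232875e-05, -2.30832128e-03, -3.44963736e-03, -1.80930562e-03,
       -2.70404280e-04,  8.44378679e-04]), 'tau': array([-2.14757756e-04, -4.43304598e+01, -1.78586805e+01, -1.36692361e-04,
        3.88430228e-03,  2.01822439e-05]), 'tcp_pos': array([ 0.14538439, -0.60718274,  0.23040787]), 'tool_rot': array([-0.08275899,  0.70294722, -0.70153599,  0.08284569]), 'force': array([ 0.15901719,  0.42277362, -0.09857184]), 'ft_torque': array([-0.01730468, -0.05339084, -0.02072163]), 'finger_gap': 0.9988451944091429} 0.0187
```

View pics/scene0.png

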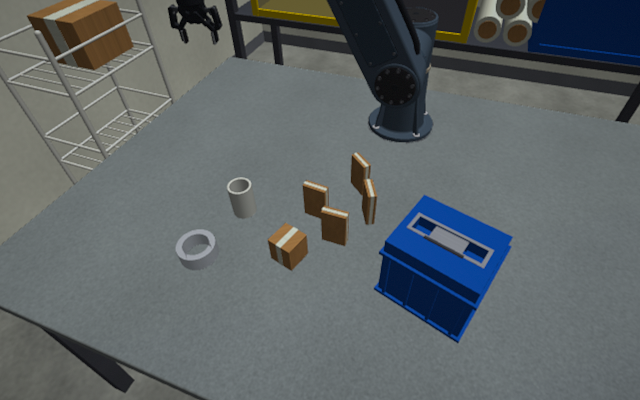

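View pics/top0.png

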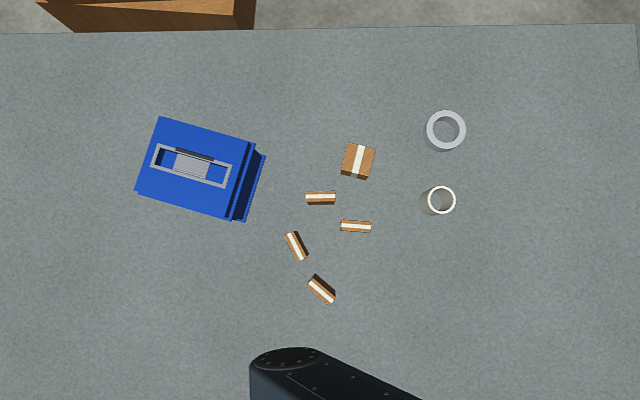

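The top view shows four carton lookalikes. The one farthest to the robot's right is at about top (356,226), which is scene (316,197). The bin is at about top (195,168). Next I'll enlarge both.

```bash
python3 - <<'E'
import cv2
t=cv2.imread("pics/top0.png"); s=cv2.imread("pics/scene0.png")
cv2.imwrite("pics/c1.png",cv2.resize(t[205:245,330:390],None,fx=12,fy=12,interpolation=cv2.INTER_CUBIC))
cv2.imwrite("pics/c2.png",cv2.resize(t[110:230,130:270],None,fx=5,fy=5,interpolation=cv2.INTER_CUBIC))
cv2.imwrite("pics/c3.png",cv2.resize(s[170:250,290:390],None,fx=7,fy=7,interpolation=cv2.INTER_CUBIC))
E
```

```text
(no output)
```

View pics/c1.png

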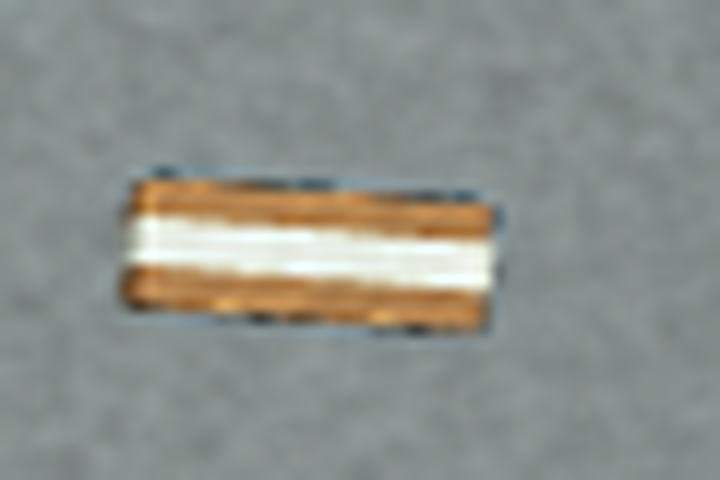

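View pics/c2.png

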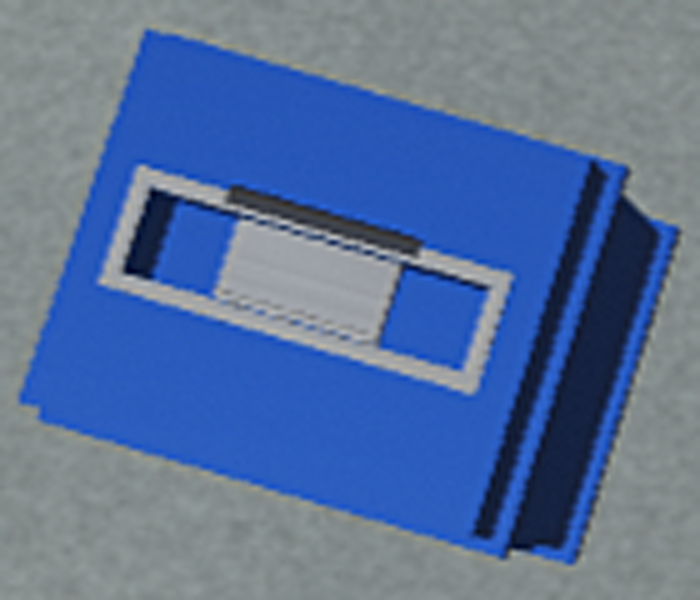

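View pics/c3.png

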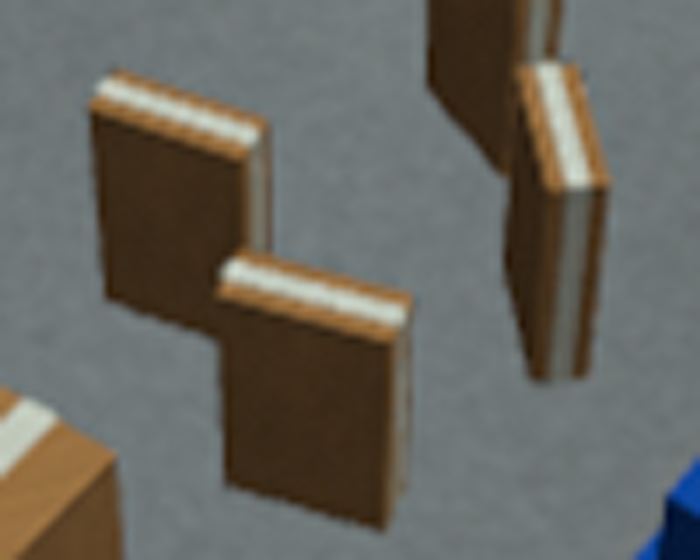

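```bash
cat > h.py <<'E'
import numpy as np
from station import *
def px(p,o,k): return np.array([o[0]+(p[0]+.5)/k-.5,o[1]+(p[1]+.5)/k-.5])
def proj(n,p):
    c=camera_model(n);T=np.array(c['camera_from_world']);q=T[:3,:3]@p+T[:3,3]
    return np.array([c['cx']+c['fx']*q[0]/-q[2],c['cy']+c['fy']*-q[1]/-q[2]])
def back(n,u,z):
    c=camera_model(n);T=np.array(c['camera_from_world']);R=T[:3,:3];o=-R.T@T[:3,3]
    d=R.T@np.array([(u[0]-c['cx'])/c['fx'],-(u[1]-c['cy'])/c['fy'],-1]);return o+d*(z-o[2])/d[2]
def rep(name,n,pts,o,k,z):
    P=np.array([back(n,px(p,o,k),z)[:2] for p in pts]);e=np.diff(np.vstack([P,P[:1]]),axis=0)
    print(name,n,'c',P.mean(0).round(4),'len',np.linalg.norm(e,axis=1).round(4),'ang',np.degrees(np.arctan2(e[:,1],e[:,0])).round(1));return P
E
python3 - <<'E'
from h import *
for n in("scene","top"):
    T=np.array(camera_model(n)['camera_from_world']);print(n,(-T[:3,:3].T@T[:3,3]).round(3))
rep('carton','top',[(133,180),(495,203),(487,330),(125,305)],(330,205),12,.1)
rep('carton','scene',[(118,70),(270,122),(245,158),(92,105)],(290,170),7,.1)
rep('lid','top',[(148,28),(630,165),(505,557),(20,403)],(130,110),5,.175)
rep('frame','top',[(137,166),(513,273),(475,393),(98,284)],(130,110),5,.175)
rep('flap','top',[(235,222),(402,263),(380,345),(215,296)],(130,110),5,.172)
# scene frame
import cv2
s=cv2.imread("pics/scene0.png")
cv2.imwrite("pics/c4.png",cv2.resize(s[190:345,370:520],None,fx=5,fy=5,interpolation=cv2.INTER_CUBIC)[:600])
E
```

```text
scene [1.068 0.16  0.724]
top [ 0.458 -0.055  0.933]
carton top c [ 0.4702 -0.108 ] len [0.062  0.0217 0.0619 0.0213] ang [-94.6 174.8  85.1  -4.8]
carton scene c [ 0.4709 -0.1066] len [0.0593 0.0193 0.059  0.0194] ang [ 83.9  -5.2 -96.  175.6]
lid top c [0.5855 0.1984] len [0.1936 0.1554 0.1932 0.1508] ang [-107.1  162.5   71.6  -17.3]
frame top c [0.5886 0.2061] len [0.1502 0.0476 0.15   0.0473] ang [-107.   162.8   72.9  -16.9]
flap top c [0.588  0.2061] len [0.0662 0.0323 0.0661 0.0293] ang [-104.9  165.7   72.5  -14. ]
```

View pics/c4.png

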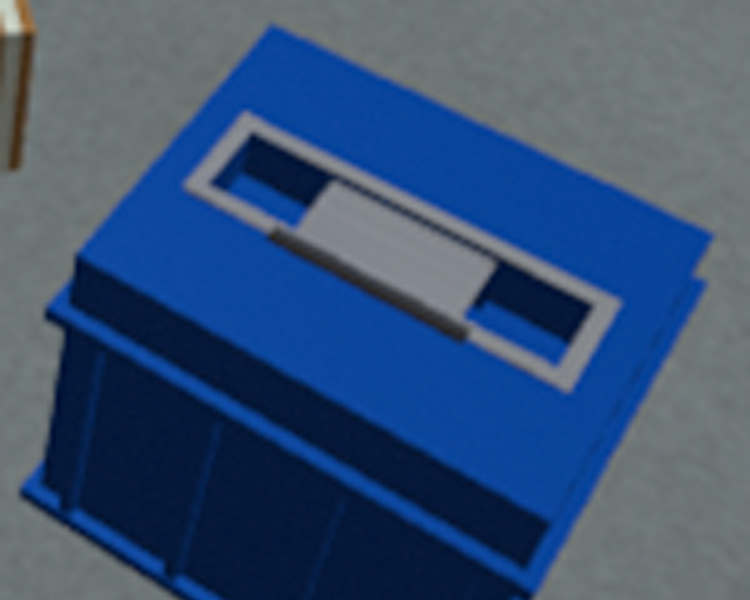

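```bash
python3 - <<'E'
from h import *
rep('frame','scene',[(245,112),(622,300),(573,392),(183,186)],(370,190),5,.175)
rep('lid','scene',[(273,25),(713,237),(550,522),(78,257)],(370,190),5,.175)
from scipy.spatial.transform import Rotation as R
print(R.from_quat(sense()['tool_rot']).as_matrix().round(3))
E
```

```text
frame scene c [0.5874 0.2077] len [0.1496 0.0479 0.1513 0.0477] ang [  72.9  -15.6 -107.2  162.4]
lid scene c [0.5894 0.2075] len [0.1792 0.1482 0.1782 0.15  ] ang [  72.3  -17.4 -107.1  163. ]
[[-0.973 -0.     0.233]
 [-0.233  0.002 -0.973]
 [-0.    -1.    -0.002]]
```

Target carton is at about (0.4705, -0.107) with its x axis at -5°. The slot centre is at about (0.588, 0.2068), bin yaw -17.1°, with the hinge on the far (+x) side. Both cameras and the known sizes agree. I'll grip across the 60 mm side, because the fingers then line up with the notches.

```bash
cat >> h.py <<'E'
from scipy.spatial.transform import Rotation as R
def tgt(yawdeg):  # tool y down, tool z at yaw
    a=np.radians(yawdeg);z=np.array([np.cos(a),np.sin(a),0]);y=np.array([0,0,-1.]);return R.from_matrix(np.c_[np.cross(y,z),y,z])
def delta(pos,yaw):
    s=sense();r=R.from_quat(s['tool_rot']);print('now',s['t'],s['tcp_pos'].round(4),'F',s['force'].round(2),'gap',round(s['finger_gap'],3),'yaw',np.degrees(np.arctan2(*r.as_matrix()[[1,0],2])).round(2))
    print('shift',r.inv().apply(np.array(pos)-s['tcp_pos']).round(4),'rot',(r.inv()*tgt(yaw)).as_rotvec().round(4))
E
python3 -c "
from h import *
delta([.4705,-.1073,.18],-95)"
```

```text
now 0.1 [ 0.1454 -0.6072  0.2304] F [ 0.16  0.42 -0.1 ] gap 0.999 yaw -76.55
shift [-0.4324  0.0514 -0.4105] rot [ 0.002  0.322 -0.   ]
```

Request:
play_rows([
  [-0.033, 0.004, -0.031, 0, 0.025, 0],
  [-0.065, 0.008, -0.062, 0, 0.05, 0],
  [-0.1, 0.012, -0.095, 0, 0.075, 0],
  [-0.135, 0.016, -0.13, 0, 0.1, 0],
  [-0.17, 0.02, -0.16, 0, 0.125, 0],
  [-0.205, 0.024, -0.195, 0, 0.15, 0],
  [-0.24, 0.028, -0.228, 0, 0.18, 0],
  [-0.275, 0.032, -0.262, 0, 0.21, 0],
  [-0.31, 0.036, -0.295, 0, 0.235, 0],
  [-0.345, 0.04, -0.328, 0, 0.26, 0],
  [-0.375, 0.044, -0.356, 0, 0.28, 0],
  [-0.4, 0.047, -0.38, 0, 0.3, 0],
], gripper=0.0854, force=40)

```text
t: 1.3
tcp_pos: [0.4467, -0.1429, 0.1839]
tool_rot: [0.023, 0.707, -0.707, -0.023]
force: [0.2, -0.4, -0.2]
finger_gap: 1.001
```

```bash
python3 -c "
from h import *
delta([.4705,-.1073,.18],-95)"
```

```text
now 1.3 [ 0.4467 -0.1429  0.1839] F [ 0.19 -0.38 -0.22] gap 1.001 yaw -93.71
shift [-0.0215  0.0039 -0.0371] rot [0.0005 0.0226 0.0006]
```

Request:
play_rows([
  [-0.011, 0.002, -0.018, 0, 0.012, 0],
  [-0.0215, 0.004, -0.037, 0, 0.0225, 0],
  [-0.0215, 0.004, -0.037, 0, 0.0225, 0],
  [-0.0215, 0.004, -0.037, 0, 0.0225, 0],
])

```text
t: 1.7
tcp_pos: [0.4696, -0.1095, 0.1801]
tool_rot: [-0.03, -0.706, 0.706, 0.031]
force: [0.1, -0.2, -0.5]
finger_gap: 1.0
```

```bash
python3 - <<'E'
from h import *
import cv2
cv2.imwrite("pics/c5.png",cv2.resize(snapshot("top")[150:300,250:450,::-1],None,fx=4,fy=4,interpolation=cv2.INTER_CUBIC))
cv2.imwrite("pics/c6.png",cv2.resize(snapshot("scene")[100:250,240:440,::-1],None,fx=4,fy=4,interpolation=cv2.INTER_CUBIC))
delta([.4705,-.1073,.18],-95)
E
```

```text
now 1.8 [ 0.4694 -0.1103  0.1802] F [0.1  0.51 0.65] gap 1.0 yaw -95.06
shift [-0.0008  0.0002 -0.003 ] rot [-0.0001 -0.001   0.0005]
```

View pics/c5.png

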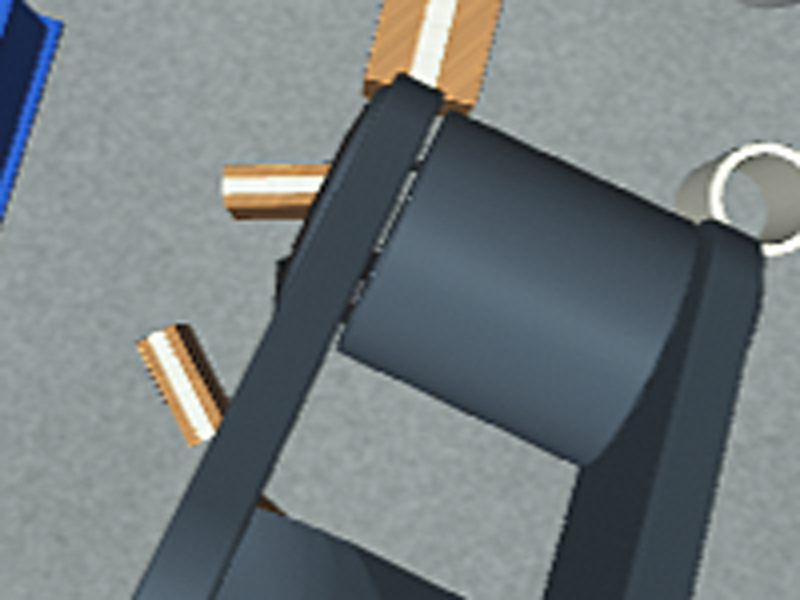

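View pics/c6.png

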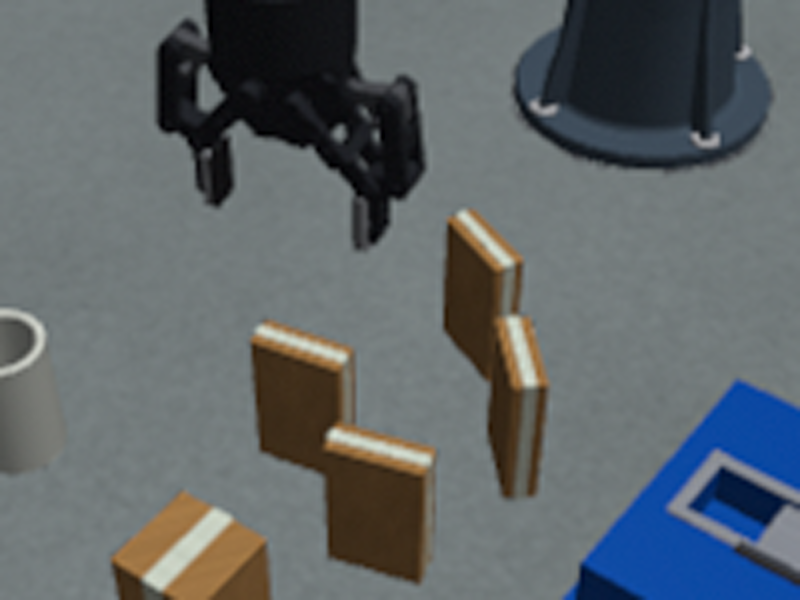

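The open gripper is above the target carton, at crop (300,330), and its jaws line up with the carton's length. Next I descend, correcting by 0.8 and 3 mm.

Request:
play_rows([
  [-0.001, 0.01, -0.003, 0, 0, 0],
  [-0.001, 0.025, -0.003, 0, 0, 0],
  [-0.001, 0.04, -0.003, 0, 0, 0],
  [-0.001, 0.055, -0.003, 0, 0, 0],
  [-0.001, 0.07, -0.003, 0, 0, 0],
  [-0.001, 0.085, -0.003, 0, 0, 0],
  [-0.001, 0.1, -0.003, 0, 0, 0],
  [-0.001, 0.11, -0.003, 0, 0, 0],
  [-0.001, 0.12, -0.003, 0, 0, 0],
  [-0.001, 0.12, -0.003, 0, 0, 0],
])

```text
t: 2.8
tcp_pos: [0.4704, -0.1067, 0.0591]
tool_rot: [0.03, 0.707, -0.706, -0.032]
force: [-0.7, 0.4, -0.8]
finger_gap: 0.998
```

```bash
python3 - <<'E'
from h import *
import cv2
cv2.imwrite("pics/c7.png",cv2.resize(snapshot("scene")[130:250,270:400,::-1],None,fx=5,fy=5,interpolation=cv2.INTER_CUBIC))
delta([.4705,-.1073,.06],-95)
E
```

```text
now 2.85 [ 0.4708 -0.1068  0.0598] F [-0.86 -0.85 -0.23] gap 1.002 yaw -95.05
shift [ 0.0003 -0.0002  0.0005] rot [ 0.0004 -0.0008  0.0012]
```

View pics/c7.png

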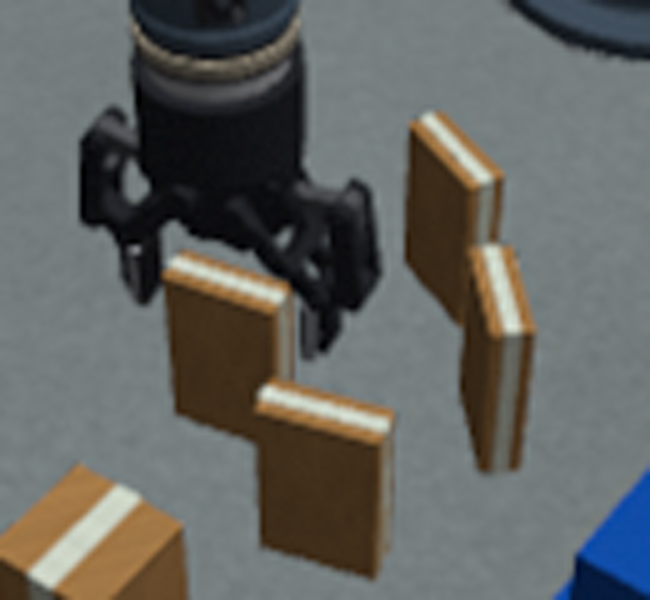

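The fingers straddle the target's narrow ends, with tips at about (140,300) and (315,355) in the crop. Closing now.

Request:
play_rows([
  [0, 0, 0, 0, 0, 0],
  [0, 0, 0, 0, 0, 0],
  [0, 0, 0, 0, 0, 0],
  [0, 0, 0, 0, 0, 0],
  [0, 0, 0, 0, 0, 0],
  [0, 0, 0, 0, 0, 0],
  [0, 0, 0, 0, 0, 0],
  [0, 0, 0, 0, 0, 0],
], gripper=0.04, force=40)

```text
t: 3.65
tcp_pos: [0.4717, -0.107, 0.061]
tool_rot: [-0.031, -0.706, 0.707, 0.03]
force: [0.1, -0.2, 7.2]
finger_gap: 0.698
```

Request:
play_rows([
  [0, -0.01, 0, 0, 0, 0],
  [0, -0.03, 0, 0, 0, 0],
  [0, -0.06, 0, 0, 0, 0],
  [0, -0.09, 0, 0, 0, 0],
  [0, -0.12, 0, 0, 0, 0],
  [0, -0.15, 0, 0, 0, 0],
  [0, -0.18, 0, 0, 0, 0],
  [0, -0.21, 0, 0, 0, 0],
  [0, -0.23, 0, 0, 0, 0],
  [0, -0.24, 0, 0, 0, 0],
])

```text
t: 4.65
tcp_pos: [0.4715, -0.1068, 0.3025]
tool_rot: [-0.032, -0.706, 0.707, 0.03]
force: [0.0, -0.6, -1.2]
finger_gap: 0.7
```

```bash
python3 - <<'E'
from h import *
import cv2
cv2.imwrite("pics/s8.png",cv2.resize(snapshot("scene")[20:270,200:520,::-1],None,fx=2.4,fy=2.4,interpolation=cv2.INTER_CUBIC))
b=np.radians(-17.1);p=np.array([.588,.2068])+-.004*np.array([np.cos(b),np.sin(b)])
print(p);delta([*p,.30],-107.1)
E
```

```text
[0.58417683 0.20797616]
now 4.7 [ 0.4719 -0.107   0.303 ] F [ 1.09 -1.31 -0.44] gap 0.699 yaw -95.01
shift [-0.0844  0.0028 -0.3236] rot [-0.0012  0.211  -0.0043]
```

View pics/s8.png

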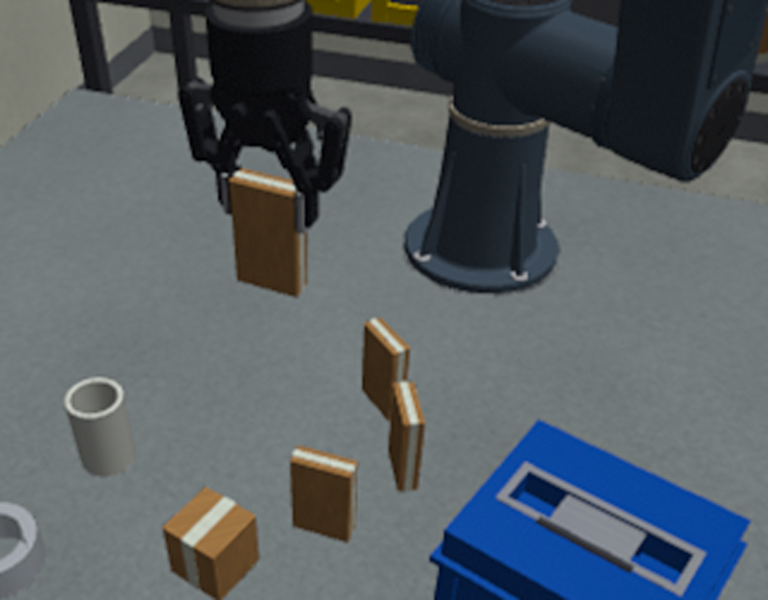

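The carton is held upright (gap 0.70 is 60 mm). Moving above the slot.

Request:
play_rows([
  [-0.004, 0, -0.014, 0, 0.01, 0],
  [-0.012, 0, -0.045, 0, 0.03, 0],
  [-0.021, 0, -0.08, 0, 0.053, 0],
  [-0.03, 0, -0.115, 0, 0.075, 0],
  [-0.039, 0, -0.15, 0, 0.098, 0],
  [-0.048, 0, -0.185, 0, 0.12, 0],
  [-0.057, 0, -0.22, 0, 0.143, 0],
  [-0.066, 0, -0.255, 0, 0.166, 0],
  [-0.075, 0, -0.287, 0, 0.188, 0],
  [-0.081, 0, -0.31, 0, 0.202, 0],
  [-0.084, 0, -0.323, 0, 0.211, 0],
  [-0.084, 0, -0.323, 0, 0.211, 0],
])

```text
t: 5.9
tcp_pos: [0.5826, 0.2088, 0.2988]
tool_rot: [-0.104, -0.699, 0.7, 0.105]
force: [-0.6, 0.4, -0.8]
finger_gap: 0.698
```

Request:
play_rows([
  [0, 0, 0, 0, 0, 0],
  [0, 0, 0, 0, 0, 0],
  [0, 0, 0, 0, 0, 0],
])

```text
t: 6.2
tcp_pos: [0.5829, 0.2064, 0.3004]
tool_rot: [-0.106, -0.699, 0.699, 0.106]
force: [0.2, 0.6, -1.0]
finger_gap: 0.699
```

```bash
python3 - <<'E'
from h import *
import cv2
cv2.imwrite("pics/s9.png",cv2.resize(snapshot("scene")[60:310,340:540,::-1],None,fx=2.4,fy=2.4,interpolation=cv2.INTER_CUBIC))
cv2.imwrite("pics/t9.png",cv2.resize(snapshot("top")[80:260,100:300,::-1],None,fx=3,fy=3,interpolation=cv2.INTER_CUBIC))
delta([.5842,.2080,.30],-107.1)
E
```

```text
now 6.3 [0.5831 0.2067 0.3005] F [ 0.46  0.23 -2.12] gap 0.695 yaw -107.19
shift [-0.0007  0.0005 -0.0016] rot [-0.0001 -0.0015 -0.0001]
```

View pics/s9.png

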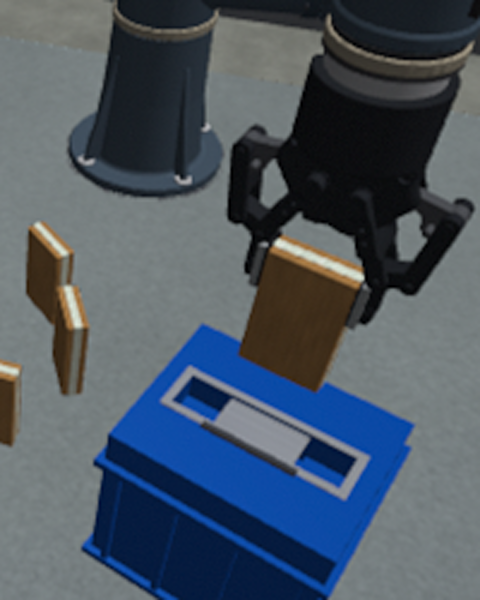

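View pics/t9.png

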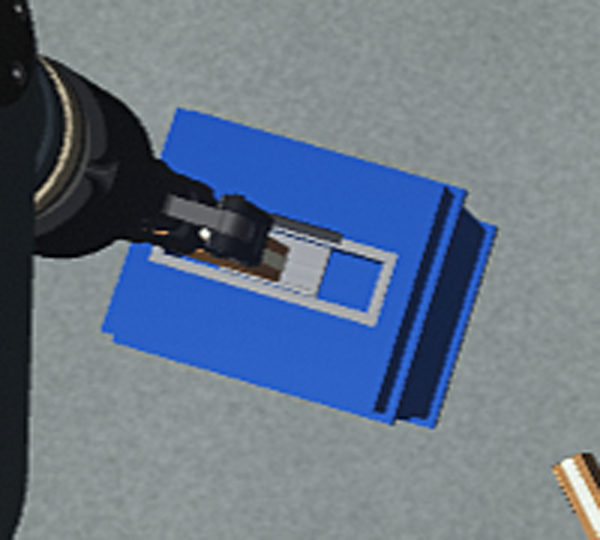

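```bash
python3 - <<'E'
from h import *
b=np.radians(-17.1);X=np.array([np.cos(b),np.sin(b),0]);Y=np.array([-X[1],X[0],0])
c=np.array([.5831,.2067,.2405])
for n,o,k in(("scene",(340,60),2.4),("top",(100,80),3)):
  for z in(0,.1):
    for x,y in((1,-1),(1,1),(-1,-1),(-1,1)):
        u=proj(n,c+X*.011*x+Y*.03*y+[0,0,z]); print(n,z,x,y,((u-np.array(o)+.5)*k-.5).round(1))
E
python3 - <<'E'
import cv2
s=cv2.imread("pics/s9.png");cv2.imwrite("pics/s9b.png",cv2.resize(s[220:400,220:400],None,fx=3.3,fy=3.3))
E
```

```text
scene 0 1 -1 [236.1 356.3]
scene 0 1 1 [315.6 394.6]
scene 0 -1 -1 [249.7 338.8]
scene 0 -1 1 [328.4 375.7]
scene 0.1 1 -1 [266.8 250.5]
scene 0.1 1 1 [358.  288.7]
scene 0.1 -1 -1 [281.5 233. ]
scene 0.1 -1 1 [371.5 269.6]
top 0 1 -1 [288.3 243.9]
top 0 1 1 [189.8 215.6]
top 0 -1 -1 [276.5 280.2]
top 0 -1 1 [177.8 251.6]
top 0.1 1 -1 [221.9 208.7]
top 0.1 1 1 [107.4 175.8]
top 0.1 -1 -1 [208.  250.9]
top 0.1 -1 1 [ 93.1 217.7]
```

View pics/s9b.png

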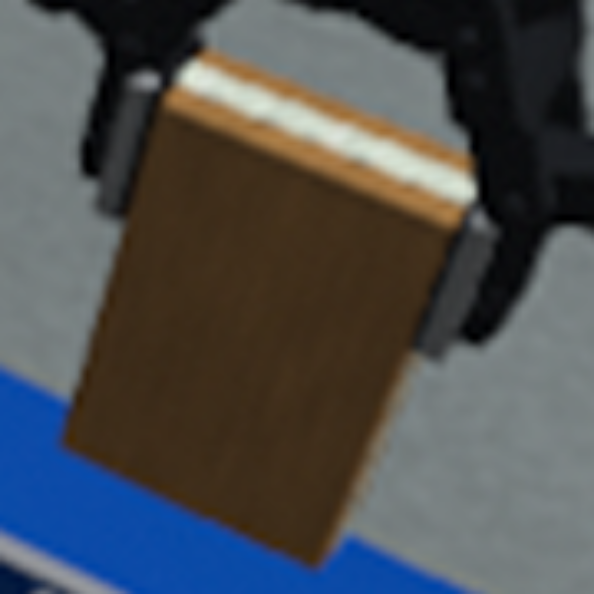

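Predicted and seen corners agree to within 2 mm, though the foot may lean about 2 mm towards -x. I'll therefore aim the TCP at about -3 mm and lower to just above the lid.

Request:
play_rows([
  [-0.002, 0.01, -0.0015, 0, 0, 0],
  [-0.002, 0.02, -0.0015, 0, 0, 0],
  [-0.002, 0.03, -0.0015, 0, 0, 0],
  [-0.002, 0.04, -0.0015, 0, 0, 0],
  [-0.002, 0.05, -0.0015, 0, 0, 0],
  [-0.002, 0.058, -0.0015, 0, 0, 0],
  [-0.002, 0.058, -0.0015, 0, 0, 0],
  [-0.002, 0.058, -0.0015, 0, 0, 0],
])

```text
t: 7.1
tcp_pos: [0.5856, 0.2085, 0.2422]
tool_rot: [0.105, 0.699, -0.699, -0.105]
force: [0.4, 0.9, -1.1]
finger_gap: 0.698
```

```bash
python3 - <<'E'
from h import *
import cv2
cv2.imwrite("pics/s10.png",cv2.resize(snapshot("scene")[150:290,380:510,::-1],None,fx=4.2,fy=4.2,interpolation=cv2.INTER_CUBIC))
delta([.5851,.2077,.24],-107.1)
E
```

```text
now 7.15 [0.5858 0.2086 0.2426] F [ 0.42  0.55 -1.13] gap 0.695 yaw -107.11
shift [0.0005 0.0026 0.0011] rot [ 0.0004 -0.0002 -0.0007]
```

View pics/s10.png

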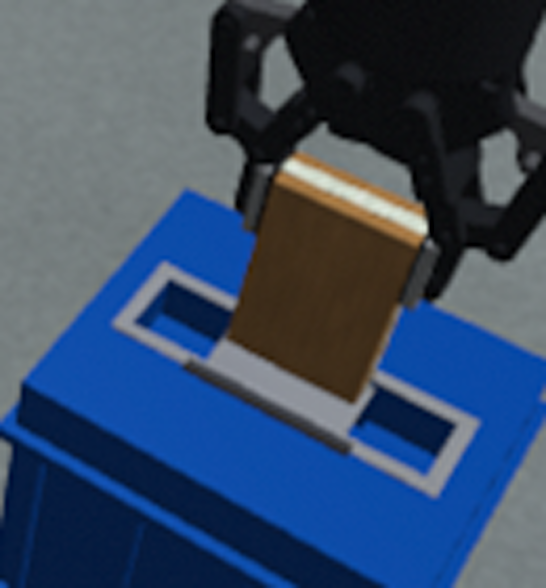

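```bash
python3 - <<'E'
from h import *
b=np.radians(-17.1);X=np.array([np.cos(b),np.sin(b)]);Y=np.array([-X[1],X[0]])
for p in((229,338),(352,403)):
    q=back("scene",px(p,(380,150),4.2),.1826)[:2]-[.588,.2068];print((q@X).round(4),(q@Y).round(4))
for p in((114,324),(433,496),(478,426),(163,262)): # frame
    q=back("scene",px(p,(380,150),4.2),.175)[:2]-[.588,.2068];print((q@X).round(4),(q@Y).round(4))
E
```

```text
0.0051 -0.0276
0.0061 0.0297
0.0222 -0.0739
0.0241 0.0743
-0.0211 0.0757
-0.0245 -0.0746
```

The foot's front edge is at +5.6 mm, so the carton centre is at -5.4 mm, close to the rim. I'll shift +2.5 mm and start down slowly.

Request:
play_rows([
  [-0.0015, 0, 0.0005, 0, 0, 0],
  [-0.0025, 0.001, 0.001, 0, 0, 0],
  [-0.0025, 0.003, 0.001, 0, 0, 0],
  [-0.0025, 0.005, 0.001, 0, 0, 0],
  [-0.0025, 0.007, 0.001, 0, 0, 0],
  [-0.0025, 0.009, 0.001, 0, 0, 0],
  [-0.0025, 0.011, 0.001, 0, 0, 0],
  [-0.0025, 0.013, 0.001, 0, 0, 0],
  [-0.0025, 0.015, 0.001, 0, 0, 0],
])

```text
t: 8.05
tcp_pos: [0.5879, 0.2068, 0.2278]
tool_rot: [0.106, 0.699, -0.699, -0.105]
force: [-0.8, 0.7, 3.2]
finger_gap: 0.695
```

```bash
python3 -c "
from h import *
delta([.5876,.2077,.21],-107.1)"
```

```text
now 8.05 [0.5879 0.2068 0.2278] F [-0.76  0.69  3.19] gap 0.695 yaw -107.12
shift [ 0.0006  0.0178 -0.0007] rot [ 0.0005 -0.0003 -0.0009]
```

Request:
play_rows([
  [0, 0.002, 0, 0, 0, 0],
  [0, 0.004, 0, 0, 0, 0],
  [0, 0.006, 0, 0, 0, 0],
  [0, 0.008, 0, 0, 0, 0],
  [0, 0.01, 0, 0, 0, 0],
  [0, 0.012, 0, 0, 0, 0],
])

```text
t: 8.65
tcp_pos: [0.5872, 0.2068, 0.2148]
tool_rot: [-0.105, -0.699, 0.699, 0.106]
force: [-1.9, 0.6, 0.4]
finger_gap: 0.7
```

Request:
play_rows([
  [0, 0.002, 0, 0, 0, 0],
  [0, 0.004, 0, 0, 0, 0],
  [0, 0.006, 0, 0, 0, 0],
  [0, 0.008, 0, 0, 0, 0],
  [0, 0.01, 0, 0, 0, 0],
  [0, 0.012, 0, 0, 0, 0],
  [0, 0.014, 0, 0, 0, 0],
])

```text
t: 9.35
tcp_pos: [0.5879, 0.2068, 0.2013]
tool_rot: [0.105, 0.699, -0.699, -0.105]
force: [-1.0, 0.5, -0.1]
finger_gap: 0.697
```

```bash
python3 - <<'E'
from h import *
import cv2
cv2.imwrite("pics/s11.png",cv2.resize(snapshot("scene")[150:290,380:510,::-1],None,fx=4.2,fy=4.2,interpolation=cv2.INTER_CUBIC))
delta([.5876,.2077,.21],-107.1)
E
```

```text
now 9.4 [0.5874 0.2068 0.2008] F [-1.18  1.4  -0.21] gap 0.698 yaw -107.12
shift [ 0.0001 -0.0092 -0.001 ] rot [-0.0001 -0.0004  0.0006]
```

View pics/s11.png

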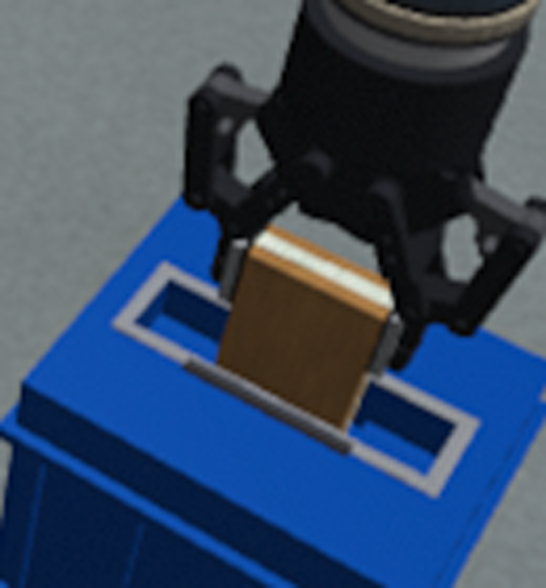

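The flap is open and the carton is cleanly in the slot. Continuing down to 60 mm with a 1.5 mm nudge towards -x.

Request:
play_rows([
  [0.0005, 0.002, 0, 0, 0, 0],
  [0.001, 0.004, 0, 0, 0, 0],
  [0.0015, 0.006, 0, 0, 0, 0],
  [0.0015, 0.008, 0, 0, 0, 0],
  [0.0015, 0.01, 0, 0, 0, 0],
  [0.0015, 0.012, 0, 0, 0, 0],
  [0.0015, 0.014, 0, 0, 0, 0],
  [0.0015, 0.016, 0, 0, 0, 0],
  [0.0015, 0.018, 0, 0, 0, 0],
])

```text
t: 10.3
tcp_pos: [0.5862, 0.2072, 0.1832]
tool_rot: [0.105, 0.699, -0.699, -0.105]
force: [-2.1, 0.1, -0.6]
finger_gap: 0.701
```

Request:
play_rows([
  [0, 0.002, 0, 0, 0, 0],
  [0, 0.004, 0, 0, 0, 0],
  [0, 0.006, 0, 0, 0, 0],
  [0, 0.008, 0, 0, 0, 0],
])

```text
t: 10.7
tcp_pos: [0.5862, 0.2072, 0.1752]
tool_rot: [0.105, 0.699, -0.699, -0.105]
force: [-1.8, 0.5, -0.2]
finger_gap: 0.694
```

Request:
play_rows([
  [0, 0.002, 0, 0, 0, 0],
  [0, 0.004, 0, 0, 0, 0],
  [0, 0.006, 0, 0, 0, 0],
  [0, 0.008, 0, 0, 0, 0],
])

```text
t: 11.1
tcp_pos: [0.5856, 0.2075, 0.1676]
tool_rot: [0.105, 0.699, -0.699, -0.106]
force: [-4.6, 0.6, 2.3]
finger_gap: 0.696
```

Request:
play_rows([
  [0, 0.002, 0, 0, 0, 0],
  [0, 0.004, 0, 0, 0, 0],
  [0, 0.006, 0, 0, 0, 0],
  [0, 0.008, 0, 0, 0, 0],
])

```text
t: 11.5
tcp_pos: [0.5856, 0.2072, 0.1587]
tool_rot: [-0.105, -0.699, 0.699, 0.106]
force: [-4.1, 1.1, 1.9]
finger_gap: 0.697
```

Request:
play_rows([
  [0, 0.002, 0, 0, 0, 0],
  [0, 0.004, 0, 0, 0, 0],
  [0, 0.006, 0, 0, 0, 0],
  [0, 0.008, 0, 0, 0, 0],
])

```text
t: 11.9
tcp_pos: [0.586, 0.2072, 0.151]
tool_rot: [-0.105, -0.699, 0.699, 0.105]
force: [-3.9, 1.1, 0.8]
finger_gap: 0.698
```

```bash
python3 - <<'E'
from h import *
import cv2
cv2.imwrite("pics/s12.png",cv2.resize(snapshot("scene")[150:290,380:510,::-1],None,fx=4.2,fy=4.2,interpolation=cv2.INTER_CUBIC))
delta([.586,.2077,.15],-107.1)
E
```

```text
now 11.95 [0.5859 0.2072 0.1507] F [-3.42  1.75 -0.55] gap 0.696 yaw -107.12
shift [ 0.      0.0007 -0.0005] rot [-0.0002 -0.0003  0.0008]
```

View pics/s12.png

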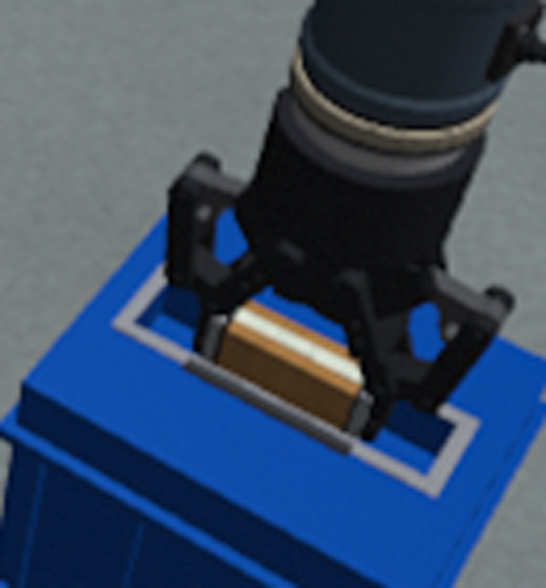

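The foot is about 84 mm deep, the shoe is clamping (side force about 4 N) and the flap is open. I'll release, rise, then shut the fingers above it.

Request:
play_rows([
  [0, 0, 0, 0, 0, 0],
  [0, 0, 0, 0, 0, 0],
  [0, 0, 0, 0, 0, 0],
  [0, 0, 0, 0, 0, 0],
  [0, -0.003, 0, 0, 0, 0],
  [0, -0.015, 0, 0, 0, 0],
  [0, -0.03, 0, 0, 0, 0],
  [0, -0.045, 0, 0, 0, 0],
  [0, -0.06, 0, 0, 0, 0],
  [0, -0.075, 0, 0, 0, 0],
  [0, -0.09, 0, 0, 0, 0],
  [0, -0.09, 0, 0, 0, 0],
], gripper=0.074)

```text
t: 13.15
tcp_pos: [0.588, 0.2076, 0.2448]
tool_rot: [0.107, 0.7, -0.699, -0.103]
force: [1.1, 0.2, 0.3]
finger_gap: 0.869
```

```bash
python3 - <<'E'
from h import *
import cv2
cv2.imwrite("pics/s13.png",cv2.resize(snapshot("scene")[150:290,380:510,::-1],None,fx=4.2,fy=4.2,interpolation=cv2.INTER_CUBIC))
delta([.586,.2077,.24],-107.1)
E
```

```text
now 13.2 [0.5871 0.2074 0.2432] F [ 0.25  0.08 -0.18] gap 0.865 yaw -107.1
shift [0.0011 0.0032 0.0001] rot [ 0.0017 -0.0001 -0.0037]
```

View pics/s13.png

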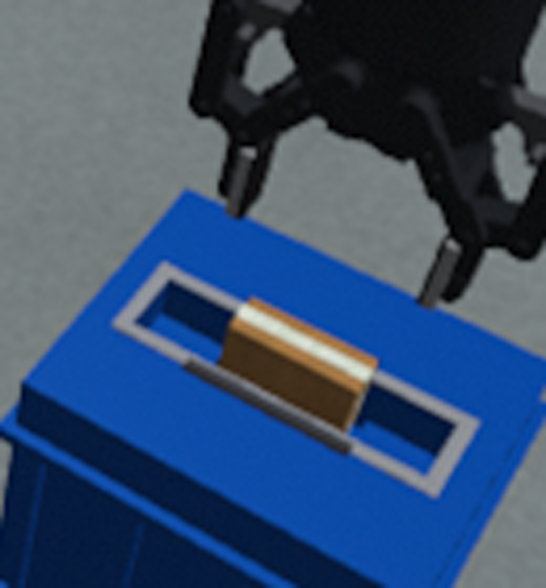

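The carton stays clamped with its top about 17 mm above the lid. Shutting the fingers, then approaching its top.

Request:
play_rows([
  [0.0015, 0, 0, 0, 0, 0],
  [0.0015, 0, 0, 0, 0, 0],
  [0.0015, 0, 0, 0, 0, 0],
  [0.0015, 0, 0, 0, 0, 0],
  [0.0015, 0, 0, 0, 0, 0],
  [0.0015, 0, 0, 0, 0, 0],
  [0.0015, 0, 0, 0, 0, 0],
  [0.0015, 0.005, 0, 0, 0, 0],
  [0.0015, 0.015, 0, 0, 0, 0],
  [0.0015, 0.025, 0, 0, 0, 0],
  [0.0015, 0.035, 0, 0, 0, 0],
  [0.0015, 0.035, 0, 0, 0, 0],
], gripper=0)

```text
t: 14.4
tcp_pos: [0.5832, 0.2074, 0.2038]
tool_rot: [-0.104, -0.699, 0.7, 0.107]
force: [-0.2, 0.4, -1.6]
finger_gap: 0.002
```

```bash
python3 - <<'E'
from h import *
import cv2
delta([.586,.2077,.19],-107.1)
for i in range(2):
  im=snapshot("scene");print(sense()['force'].round(2))
cv2.imwrite("pics/s14.png",cv2.resize(im[150:290,380:510,::-1],None,fx=4.2,fy=4.2,interpolation=cv2.INTER_CUBIC))
E
```

```text
now 14.4 [0.5832 0.2074 0.2038] F [-0.24  0.41 -1.6 ] gap 0.002 yaw -107.12
shift [-0.0026  0.0138 -0.0011] rot [-0.0021 -0.0003  0.0043]
[ 0.11 -0.26  0.24]
[-0.16  0.35  0.51]
```

View pics/s14.png

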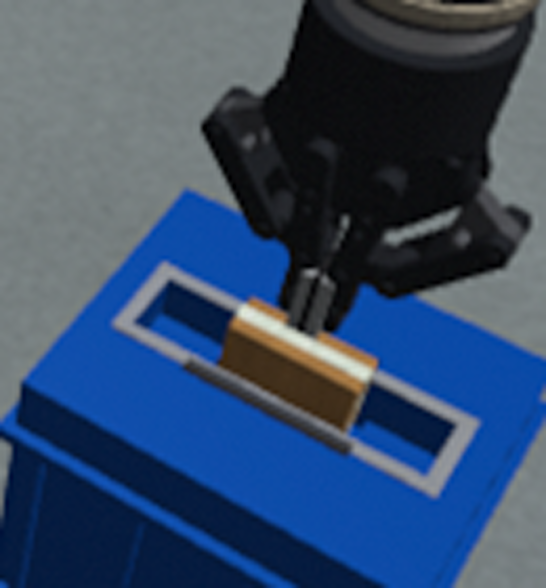

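```bash
python3 -c "
from h import *
delta([.5855,.2076,.19],-107.1)"
```

```text
now 14.5 [0.5845 0.2076 0.2056] F [-0.16  0.35  0.51] gap 0.001 yaw -107.11
shift [-0.001   0.0156 -0.0003] rot [-0.0005 -0.0002  0.0011]
```

Request:
play_rows([
  [-0.001, 0.004, 0, 0, 0, 0],
  [-0.001, 0.008, 0, 0, 0, 0],
  [-0.001, 0.01, 0, 0, 0, 0],
  [-0.001, 0.012, 0, 0, 0, 0],
  [-0.001, 0.013, 0, 0, 0, 0],
  [-0.001, 0.014, 0, 0, 0, 0],
  [-0.001, 0.015, 0, 0, 0, 0],
  [-0.001, 0.016, 0, 0, 0, 0],
])

```text
t: 15.3
tcp_pos: [0.5857, 0.2074, 0.1903]
tool_rot: [0.105, 0.699, -0.699, -0.105]
force: [0.2, -0.1, 0.1]
finger_gap: -0.0
```

Request:
play_rows([
  [0, 0.001, 0, 0, 0, 0],
  [0, 0.002, 0, 0, 0, 0],
  [0, 0.003, 0, 0, 0, 0],
  [0, 0.004, 0, 0, 0, 0],
])

```text
t: 15.7
tcp_pos: [0.5858, 0.2074, 0.1865]
tool_rot: [0.105, 0.699, -0.699, -0.105]
force: [-0.2, -0.0, 2.3]
finger_gap: 0.001
```

Request:
play_rows([
  [0, 0.001, 0, 0, 0, 0],
  [0, 0.002, 0, 0, 0, 0],
  [0, 0.003, 0, 0, 0, 0],
  [0, 0.004, 0, 0, 0, 0],
])

```text
t: 16.1
tcp_pos: [0.5857, 0.2074, 0.1823]
tool_rot: [0.105, 0.699, -0.699, -0.105]
force: [-0.4, 0.5, 1.7]
finger_gap: -0.005
```

```bash
python3 - <<'E'
from h import *
import cv2
im=snapshot("scene")
cv2.imwrite("pics/s15.png",cv2.resize(im[150:290,380:510,::-1],None,fx=4.2,fy=4.2,interpolation=cv2.INTER_CUBIC))
delta([.5855,.2076,.175],-107.1)
E
```

```text
now 16.15 [0.5857 0.2074 0.1821] F [-0.5   0.25  2.35] gap 0.002 yaw -107.11
shift [ 0.0003  0.0071 -0.0002] rot [ 0.     -0.0002 -0.    ]
```

View pics/s15.png

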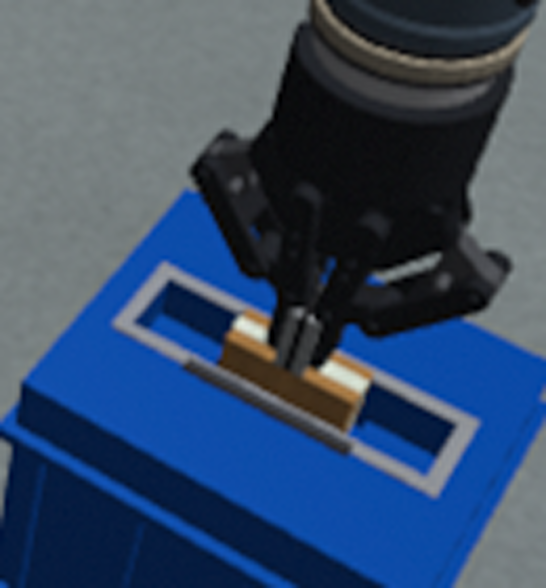

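Sliding takes about 2 N. Continuing in steps.

Request:
play_rows([
  [0, 0.002, 0, 0, 0, 0],
  [0, 0.004, 0, 0, 0, 0],
  [0, 0.006, 0, 0, 0, 0],
  [0, 0.008, 0, 0, 0, 0],
  [0, 0.01, 0, 0, 0, 0],
  [0, 0.012, 0, 0, 0, 0],
  [0, 0.014, 0, 0, 0, 0],
])

```text
t: 16.85
tcp_pos: [0.5857, 0.2074, 0.1681]
tool_rot: [0.105, 0.699, -0.699, -0.105]
force: [-1.7, -0.0, 3.2]
finger_gap: 0.002
```

Request:
play_rows([
  [0, 0.002, 0, 0, 0, 0],
  [0, 0.004, 0, 0, 0, 0],
  [0, 0.006, 0, 0, 0, 0],
  [0, 0.008, 0, 0, 0, 0],
  [0, 0.01, 0, 0, 0, 0],
])

```text
t: 17.35
tcp_pos: [0.5857, 0.2074, 0.1582]
tool_rot: [0.105, 0.699, -0.699, -0.105]
force: [-0.5, -0.1, 2.6]
finger_gap: -0.0
```

Request:
play_rows([
  [0, 0.0015, 0, 0, 0, 0],
  [0, 0.003, 0, 0, 0, 0],
  [0, 0.0045, 0, 0, 0, 0],
  [0, 0.006, 0, 0, 0, 0],
  [0, 0.0075, 0, 0, 0, 0],
  [0, 0.009, 0, 0, 0, 0],
])

```text
t: 17.95
tcp_pos: [0.5857, 0.2074, 0.1492]
tool_rot: [0.105, 0.699, -0.699, -0.105]
force: [0.6, 0.7, 3.7]
finger_gap: 0.003
```

```bash
python3 - <<'E'
from h import *
import cv2
im=snapshot("scene")
cv2.imwrite("pics/s16.png",cv2.resize(im[150:290,380:510,::-1],None,fx=4.2,fy=4.2,interpolation=cv2.INTER_CUBIC))
delta([.5855,.2076,.142],-107.1)
E
```

```text
now 18.0 [0.5857 0.2074 0.149 ] F [ 0.12 -0.6   1.4 ] gap 0.002 yaw -107.11
shift [ 0.0003  0.007  -0.0002] rot [ 0.     -0.0003 -0.0001]
```

View pics/s16.png

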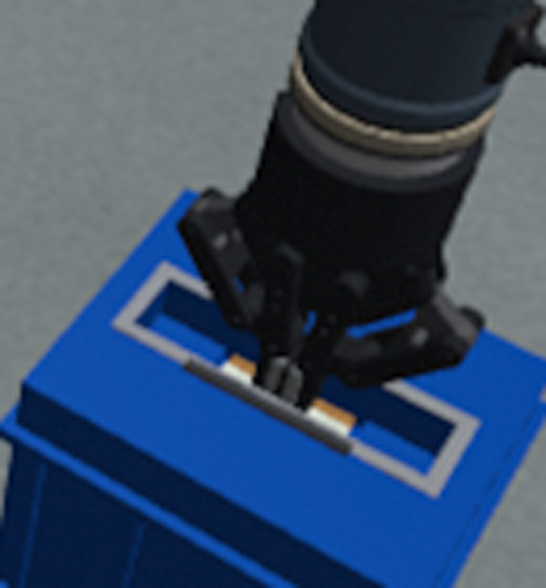

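Request:
play_rows([
  [0, 0.001, 0, 0, 0, 0],
  [0, 0.002, 0, 0, 0, 0],
  [0, 0.003, 0, 0, 0, 0],
  [0, 0.004, 0, 0, 0, 0],
  [0, 0.005, 0, 0, 0, 0],
  [0, 0.006, 0, 0, 0, 0],
  [0, 0.007, 0, 0, 0, 0],
  [0, 0.0075, 0, 0, 0, 0],
])

```text
t: 18.8
tcp_pos: [0.5857, 0.2074, 0.1417]
tool_rot: [-0.105, -0.699, 0.699, 0.105]
force: [-0.1, 0.3, 4.4]
finger_gap: 0.001
```

Request:
play_rows([
  [0, 0.0003, 0, 0, 0, 0],
  [0, 0.0006, 0, 0, 0, 0],
  [0, 0.0008, 0, 0, 0, 0],
])

```text
t: 19.1
tcp_pos: [0.5857, 0.2074, 0.141]
tool_rot: [0.105, 0.699, -0.699, -0.105]
force: [-0.1, -1.0, 4.2]
finger_gap: -0.002
```

Request:
play_rows([
  [0, 0.0003, 0, 0, 0, 0],
  [0, 0.0005, 0, 0, 0, 0],
  [0, 0.0007, 0, 0, 0, 0],
  [0, 0.0007, 0, 0, 0, 0],
])

```text
t: 19.5
tcp_pos: [0.5857, 0.2074, 0.1404]
tool_rot: [0.105, 0.699, -0.699, -0.105]
force: [-0.5, -0.4, 3.3]
finger_gap: 0.003
```

Request:
play_rows([
  [0, 0.0003, 0, 0, 0, 0],
  [0, 0.0005, 0, 0, 0, 0],
  [0, 0.0007, 0, 0, 0, 0],
  [0, 0.0007, 0, 0, 0, 0],
])

```text
t: 19.9
tcp_pos: [0.5857, 0.2074, 0.1397]
tool_rot: [0.105, 0.699, -0.699, -0.105]
force: [-0.3, -0.4, 4.9]
finger_gap: 0.0
```

Request:
play_rows([
  [0, 0.0003, 0, 0, 0, 0],
  [0, 0.0005, 0, 0, 0, 0],
  [0, 0.0007, 0, 0, 0, 0],
  [0, 0.0007, 0, 0, 0, 0],
])

```text
t: 20.3
tcp_pos: [0.5857, 0.2074, 0.1388]
tool_rot: [0.105, 0.699, -0.699, -0.105]
force: [0.7, -0.1, 3.4]
finger_gap: -0.002
```

Request:
play_rows([
  [0, 0.0003, 0, 0, 0, 0],
  [0, 0.0005, 0, 0, 0, 0],
  [0, 0.0007, 0, 0, 0, 0],
  [0, 0.0007, 0, 0, 0, 0],
])

```text
t: 20.7
tcp_pos: [0.5856, 0.2074, 0.1381]
tool_rot: [0.105, 0.699, -0.699, -0.105]
force: [0.2, -0.1, 3.3]
finger_gap: 0.005
```

Request:
play_rows([
  [0, 0.0003, 0, 0, 0, 0],
  [0, 0.0005, 0, 0, 0, 0],
  [0, 0.0007, 0, 0, 0, 0],
  [0, 0.0007, 0, 0, 0, 0],
])

```text
t: 21.1
tcp_pos: [0.5856, 0.2074, 0.1374]
tool_rot: [-0.105, -0.699, 0.699, 0.105]
force: [-0.3, -0.0, 3.3]
finger_gap: 0.002
```

Request:
play_rows([
  [0, 0.0003, 0, 0, 0, 0],
  [0, 0.0005, 0, 0, 0, 0],
  [0, 0.0007, 0, 0, 0, 0],
  [0, 0.0007, 0, 0, 0, 0],
])

```text
t: 21.5
tcp_pos: [0.5856, 0.2074, 0.1368]
tool_rot: [-0.105, -0.699, 0.699, 0.105]
force: [0.4, -0.7, 3.3]
finger_gap: -0.002
```

Request:
play_rows([
  [0, 0.0003, 0, 0, 0, 0],
  [0, 0.0005, 0, 0, 0, 0],
  [0, 0.0007, 0, 0, 0, 0],
  [0, 0.0007, 0, 0, 0, 0],
])

```text
t: 21.9
tcp_pos: [0.5856, 0.2074, 0.136]
tool_rot: [-0.105, -0.699, 0.699, 0.105]
force: [-0.1, 0.1, 3.0]
finger_gap: 0.003
```

Request:
play_rows([
  [0, 0.0003, 0, 0, 0, 0],
  [0, 0.0005, 0, 0, 0, 0],
  [0, 0.0007, 0, 0, 0, 0],
  [0, 0.0007, 0, 0, 0, 0],
])

```text
t: 22.3
tcp_pos: [0.5856, 0.2074, 0.1357]
tool_rot: [0.105, 0.699, -0.699, -0.105]
force: [-0.7, -0.3, 5.2]
finger_gap: 0.004
```

Request:
play_rows([
  [0, 0.0002, 0, 0, 0, 0],
  [0, 0.0004, 0, 0, 0, 0],
  [0, 0.0004, 0, 0, 0, 0],
  [0, 0.0004, 0, 0, 0, 0],
])

```text
t: 22.7
tcp_pos: [0.5856, 0.2074, 0.1356]
tool_rot: [0.105, 0.699, -0.699, -0.105]
force: [-1.7, 0.2, 7.0]
finger_gap: -0.0
```

Force rises while the TCP hardly moves, so the carton is on the plate. Small steps from here.

Request:
play_rows([
  [0, 0.0002, 0, 0, 0, 0],
  [0, 0.0003, 0, 0, 0, 0],
  [0, 0.0003, 0, 0, 0, 0],
  [0, 0.0003, 0, 0, 0, 0],
])

```text
t: 23.1
tcp_pos: [0.5856, 0.2074, 0.1355]
tool_rot: [0.105, 0.699, -0.699, -0.105]
force: [-1.6, 0.3, 8.3]
finger_gap: -0.004
```

Request:
play_rows([
  [0, 0.0002, 0, 0, 0, 0],
  [0, 0.0004, 0, 0, 0, 0],
  [0, 0.0004, 0, 0, 0, 0],
  [0, 0.0004, 0, 0, 0, 0],
])

```text
t: 23.5
tcp_pos: [0.5856, 0.2075, 0.1354]
tool_rot: [0.105, 0.699, -0.699, -0.105]
force: [-1.7, 0.4, 8.3]
finger_gap: -0.002
```

```bash
python3 - <<'E'
from h import *
import cv2
L=[]
for i in range(4): im=snapshot("scene"); s=sense();L.append(s['force'])
print(np.array(L).round(2),s['tcp_pos'].round(5),s['t'])
cv2.imwrite("pics/s17.png",cv2.resize(im[150:290,380:510,::-1],None,fx=4.2,fy=4.2,interpolation=cv2.INTER_CUBIC))
E
```

```text
[[-1.42  0.35  8.91]
 [-2.65  0.2   8.42]
 [-2.22 -0.24  9.05]
 [-2.02  0.25  8.37]] [0.58563 0.2075  0.13537] 23.7
```

View pics/s17.png

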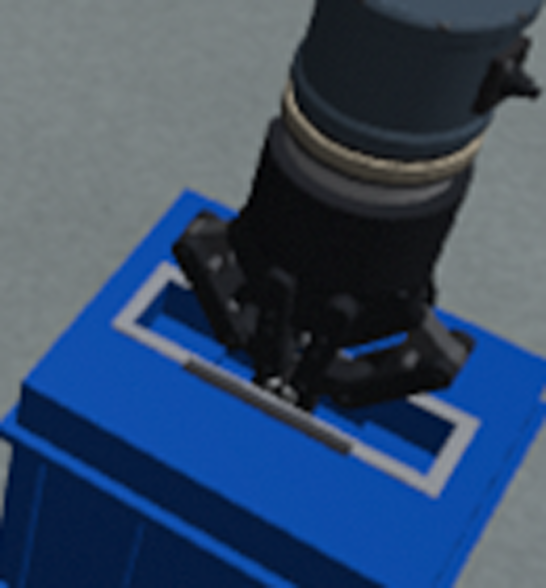

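Request:
play_rows([
  [0, 0.0002, 0, 0, 0, 0],
  [0, 0.0004, 0, 0, 0, 0],
  [0, 0.0005, 0, 0, 0, 0],
  [0, 0.0005, 0, 0, 0, 0],
  [0, 0.0005, 0, 0, 0, 0],
])

```text
t: 24.2
tcp_pos: [0.5856, 0.2075, 0.1352]
tool_rot: [0.105, 0.699, -0.699, -0.105]
force: [-3.6, -0.2, 10.4]
finger_gap: 0.001
```

```bash
python3 - <<'E'
from h import *
L=[]
for i in range(4): im=snapshot("scene"); s=sense();L.append(s['force'])
print(np.array(L).round(2),s['tcp_pos'].round(5),s['t'])
E
```

```text
[[-2.25  0.79 10.95]
 [-3.52 -0.14  9.75]
 [-2.97  0.31 10.79]
 [-3.14  0.71 10.06]] [0.58563 0.2075  0.13521] 24.4
```

Steady at about 10.4 N. Against roughly 3.3 N of sliding drag, that leaves about 7 N on the plate. Withdrawing straight up.

Request:
play_rows([
  [0, 0, 0, 0, 0, 0],
  [0, -0.002, 0, 0, 0, 0],
  [0, -0.006, 0, 0, 0, 0],
  [0, -0.012, 0, 0, 0, 0],
  [0, -0.02, 0, 0, 0, 0],
  [0, -0.03, 0, 0, 0, 0],
  [0, -0.04, 0, 0, 0, 0],
  [0, -0.055, 0, 0, 0, 0],
  [0, -0.075, 0, 0, 0, 0],
  [0, -0.1, 0, 0, 0, 0],
  [0, -0.13, 0, 0, 0, 0],
  [0, -0.16, 0, 0, 0, 0],
])

```text
t: 25.6
tcp_pos: [0.5868, 0.2071, 0.2963]
tool_rot: [0.107, 0.699, -0.699, -0.104]
force: [0.1, 1.0, -0.3]
finger_gap: -0.003
```

Request:
play_rows([
  [0.03, -0.01, 0, 0, 0, 0],
  [0.07, -0.03, 0, 0, 0, 0],
  [0.1, -0.03, 0, 0, 0, 0],
  [0.1, -0.03, 0, 0, 0, 0],
  [0.1, -0.03, 0, 0, 0, 0],
])

```text
t: 26.1
tcp_pos: [0.4908, 0.237, 0.3254]
tool_rot: [0.106, 0.7, -0.699, -0.103]
force: [0.0, -0.7, 1.5]
finger_gap: -0.001
```

```bash
python3 - <<'E'
from h import *
import cv2
im=snapshot("scene");t=snapshot("top")
cv2.imwrite("pics/s18.png",cv2.resize(im[150:290,380:510,::-1],None,fx=4.2,fy=4.2,interpolation=cv2.INTER_CUBIC))
cv2.imwrite("pics/s18f.png",im[:,:,::-1])
cv2.imwrite("pics/t18.png",cv2.resize(t[110:230,130:270,::-1],None,fx=4,fy=4,interpolation=cv2.INTER_CUBIC))
delta([.5855,.2076,.3],-107.1)
E
```

```text
now 26.2 [0.4916 0.2366 0.3245] F [-0.27  0.34  0.28] gap -0.002 yaw -107.14
shift [-0.0982  0.0248  0.    ] rot [ 0.001  -0.0007 -0.0026]
```

View pics/s18.png

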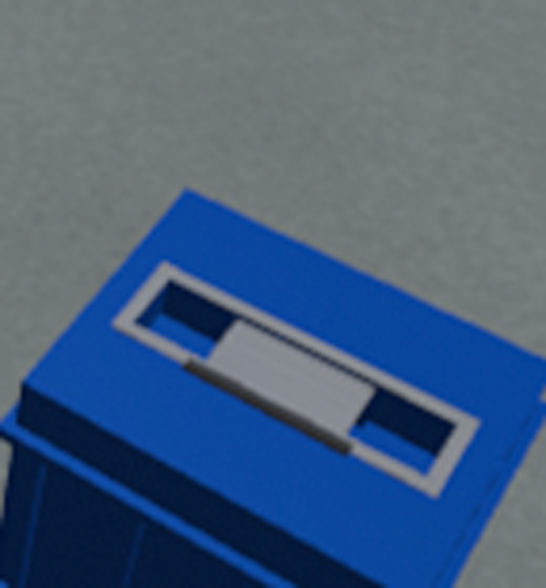

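View pics/s18f.png

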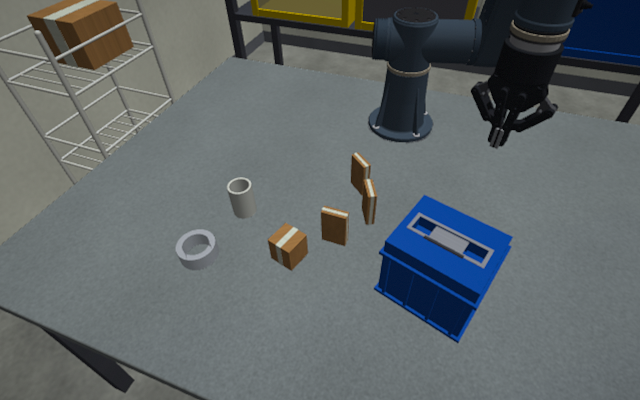

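View pics/t18.png

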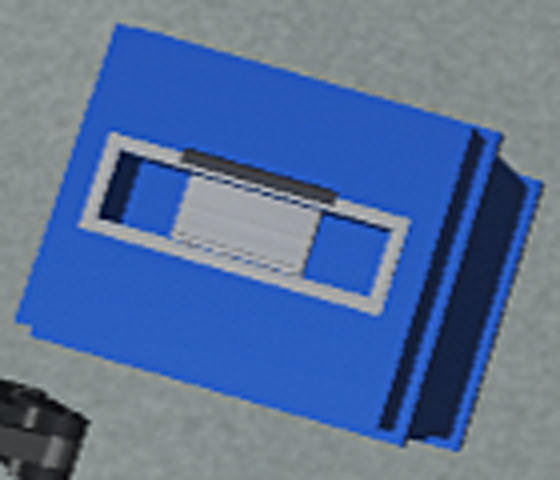

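The flap is shut and looks as it did at the start (scene crop about (290,375)). The bystanders haven't moved and the arm is clear, so I'm handing in.

```bash
python3 -c "
from station import *
print(sign_off())"
```

```text
the job is handed in; nothing more can be done
None
```

The carton farthest to the robot's right is in the bin, pressed down onto the sprung plate, with the flap shut over it. I handed the job in at about 26 s of the 64 s allowed; no verdict is reported.

- **Insertion:** I gripped the carton across its 60 mm ends and pushed the flap open with its foot, reading about 4 N just after contact. I held it while sliding it to about 84 mm deep, where the shoe clamped it, then let go and pressed it down with the fingers shut.
- **Seating:** Sliding took about 2–5 N. With the carton's top about 39 mm below the lid, the force rose at about 13 N/mm, which matches the plate's 12 N/mm. I finished at a steady 10.4 N; the highest reading was 11 N.
- **Last checks:** Both cameras show the flap shut as at the start. The squat carton, core tube, tape roll and the three other cartons look unmoved in the scene view, and the gripper is clear of everything.
- **Not checked directly:** The plate's sinking, the carton's tilt and the flap's angle can't be seen, so I inferred them from the forces and pictures. While I pressed, a sideways force of about 3 N built up on the fingers. I did not find its cause, and it was gone once they were out.

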